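# Set out the gilt cups on their display stands

### The arm

A 6-joint arm with a two-finger parallel gripper is mounted at the origin on the work surface. World frame = base frame: x ahead of the robot, y to its left, z up, the work surface at z = 0. Lengths are in m, angles in rad, forces in N, time in s.
With the tool pointing down it reaches from about 0.35 to 0.775 m from the base axis. Payload 7.3 kg.
Tool frame: the origin (TCP) lies midway between the tips of the shut fingers; the grasp point (between the pads) lies 19 mm behind it (robot.tcp_to_grasp is the distance from the TCP to the grasp point, in m); z points along the fingers, y is the line along which they close (so a half turn about z gives the same grasp; the last joint's range is limited). The gripper opens to 92 mm and grips with 3 to 60 N. Pads are 19 mm wide; open, the fingers measure 130 mm over their backs; the gripper's body (75 mm by 190 mm) begins 47 mm behind the grasp point.
Start: joints at [-1.407, 0.342, 1.524, -0, 1.275, -0.146], TCP at [0.16, -0.5, 0.227] pointing down, gripper open.
Joint ranges: [-2.53, 2.53], [-0.77, 2.02], [0.04, 2.7], [-1, 4.14], [0.28, 2.66], [-3.11, 3.11]. Speed limits (rad/s): [2.57, 2.57, 3.14, 3.14, 3.14, 3.14].

### API

Orientations are given as [roll, pitch, yaw] about the fixed x, y, z axes, in that order (R = Rz(yaw) Ry(pitch) Rx(roll)).
In Python, from cell import readout, cams, ticket, robot gives the robot as it stands. The module is installed in compiled form; this text tells all that it offers.
- The arm moves only by the tool jog_arm, never from a script. Its argument "plan" is a list of rows, each a list of 5 numbers: the shift along the world's x, y, z each as a share of 0.08 m, from -1 to 1, then the turn about the world's z as a share of 90 degrees, from -1 to 1, then the opening, from -1 (shut) to 1 (fully open). A call has 1 to 12 rows; each row is the pose to reach, as a shift and turn from the pose commanded when the call began; what a row does not reach only later rows make up. A row lasts 1/10 s, in which the tool goes at most 50 mm and 8.59 degrees, less where a joint would pass 70% of its speed; a pose out of reach is approached as far as the arm can. A call with a number of a shift or a turn outside -1 to 1 is refused whole. A call with a gripper value outside its range is refused whole. The fingers move at their own pace and stop on an object; "squeeze" is the grip in N (left out, the last holds). Time passes only in rows, so rows that repeat a pose let the fingers close. It gives the time, the measured TCP pose, the force, the opening and the grip force at its end, in the units of the state.
- readout.observe(): the state, without advancing time (a new reading comes with each control period).
- cams.read_camera(name): name is "scene" or "top" or "wrist"; returns the picture (384x512x3 uint8, blue, green, red); there is no depth.
- cams.calibration(name): a dict with "K" (3x3 intrinsics, pixels), "world_from_camera" (4x4, takes a point from camera to world coordinates). Camera axes: x right, y down, z forward; pixel columns grow to the right and rows downward; lengths in m; the calibration is good to about 2 mm. A picture is of the moment at which its call begins: read the wrist's pose just before it. calibration takes no time and is no camera call; for the wrist camera it gives the pose at the moment of the call.
- ticket.hand_in(): hands the job in; it is judged then, once.
The state is a dict: "time": time; "qpos": joint angles; "qvel": joint speeds; "joint_efforts": joint torques, N m; "tool_pos": TCP position; "tool_rot": TCP orientation; "contact_force": force on the tool from outside, world axes, zero at the start; "torque": the same for the moment, N m; "opening": finger opening in m; "grip_force": force on a finger pad.
Only numpy, scipy, OpenCV 4.12 (cv2) and the standard library are available. Lean on these libraries where they do the work, as an engineer would, in place of code of your own. Each camera call takes 0.05 s, during which the arm holds its last target. There are 200 camera calls.

### The job

Pick out the gilt (gold-coloured) pieces and set them up for their photograph, each standing upright in the middle of its stand: the large gilt cup on the low blue stand, the middle-sized one on the middle-height green stand and the small one on the tall red stand, with the gilt lid seated on the large gilt cup. Set every piece down gently, never dropping it, and leave the silver cups and the silver lid where they are.

Things in the scene. Friction and masses are not known exactly. Their poses are not given: they have to be found in the camera images.
- gilt_large: large gold-coloured metal cup, plain straight-sided cylinder 64 mm in diameter and 75 mm tall, open at the top, wall 4 mm, about 250 g, with a chased band; stands mouth up on the table. Origin at the centre of its underside, z up the axis. Its mouth is 56 mm wide and takes the boss of the gilt lid with 5 mm to spare all round; with the lid seated, the lid's origin is 68 mm above the cup's origin
- gilt_medium: middle-sized gold-coloured metal cup, plain straight-sided cylinder 52 mm in diameter and 60 mm tall, open at the top, wall 4 mm, about 170 g, with a chased band; stands mouth up on the table. Origin at the centre of its underside, z up the axis
- gilt_small: small gold-coloured metal cup, plain straight-sided cylinder 38 mm in diameter and 45 mm tall, open at the top, wall 4 mm, about 100 g, with a chased band; stands mouth up on the table. Origin at the centre of its underside, z up the axis
- gilt_lid: gold-coloured metal lid, starts right way up on the table: a round boss 46 mm across and 7 mm deep underneath, a plate 68 mm across and 5 mm thick above it, and on top a straight round knob 22 mm across and 28 mm tall (40 mm in all, about 120 g). Origin at the centre of the boss's underside, z up the axis
- stand_low: low display stand, fixed to the table: round white plinth 92 mm across with a flat firm blue pad as its top, 30 mm above the table. Origin at the centre of its underside, z up (the pad's surface is 30 mm above the origin). All listed things start mixed at random, 105 mm or more between centres; tools lying among them are under 11 mm high
- stand_mid: middle-height display stand, fixed to the table: round white plinth 84 mm across with a flat firm green pad as its top, 60 mm above the table. Origin at the centre of its underside, z up (the pad's surface is 60 mm above the origin)
- stand_high: tall display stand, fixed to the table: round white plinth 72 mm across with a flat firm red pad as its top, 90 mm above the table. Origin at the centre of its underside, z up (the pad's surface is 90 mm above the origin)
- silver_large: bystander, to be left alone: large silver-grey metal cup, plain straight-sided cylinder 64 mm in diameter and 75 mm tall, open at the top, wall 4 mm, about 250 g, with a chased band; stands mouth up on the table. Origin at the centre of its underside, z up the axis
- silver_small: bystander, to be left alone: small silver-grey metal cup, plain straight-sided cylinder 38 mm in diameter and 45 mm tall, open at the top, wall 4 mm, about 100 g, with a chased band; stands mouth up on the table. Origin at the centre of its underside, z up the axis
- silver_lid: bystander, to be left alone: silver-grey metal lid, starts right way up on the table: a round boss 46 mm across and 7 mm deep underneath, a plate 68 mm across and 5 mm thick above it, and on top a straight round knob 22 mm across and 28 mm tall (40 mm in all, about 120 g). Origin at the centre of the boss's underside, z up the axis

How it is judged:
At the end, for the whole second after the job is handed in: Gilt cups upright (0.1 rad), released, at rest on their stands, within 12 mm of centre: large on low blue, middle on green, small on tall red; gilt lid level on the large gilt cup, within 8 mm of its axis, 4 mm of seated height; silver pieces upright, within 20 mm of their start (horizontal distance between gilt_large and stand_low below 0.012 m and z of gilt_large in the frame of stand_low between 0.026 and 0.034 m and angle between each of gilt_large, gilt_medium, gilt_small, gilt_lid, silver_large, silver_small, silver_lid's own z axis and vertical below 0.1 rad and linear speed of each of gilt_large, gilt_medium, gilt_small, gilt_lid below 0.02 m/s and contact force between gilt_large and stand_low above 0.05 N and horizontal distance between gilt_medium and stand_mid below 0.012 m and z of gilt_medium in the frame of stand_mid between 0.056 and 0.064 m and contact force between gilt_medium and stand_mid above 0.05 N and horizontal distance between gilt_small and stand_high below 0.012 m and z of gilt_small in the frame of stand_high between 0.086 and 0.094 m and contact force between gilt_small and stand_high above 0.05 N and horizontal distance between gilt_lid and gilt_large below 0.008 m and z of gilt_lid in the frame of gilt_large between 0.064 and 0.072 m and distance of each of silver_large, silver_small, silver_lid from where it was at the start of the episode below 0.02 m); the robot touches nothing.
It fails at once if a silver piece is shifted by 20 mm or more (distance of any of silver_large, silver_small, silver_lid from where it was at the start of the episode above 0.02 m).
It fails at once if a gilt piece is dropped (moves faster than 0.6 m/s while not held) ((linear speed of gilt_large above 0.6 m/s and contact force between the fingers and gilt_large below 0.05 N) or (linear speed of gilt_medium above 0.6 m/s and contact force between the fingers and gilt_medium below 0.05 N) or (linear speed of gilt_small above 0.6 m/s and contact force between the fingers and gilt_small below 0.05 N) or (linear speed of gilt_lid above 0.6 m/s and contact force between the fingers and gilt_lid below 0.05 N and contact force between gilt_lid and gilt_large below 0.05 N)).
It also fails if it takes over 112 s, if anything falls off the work surface, if the arm or the gripper's body presses on something with over 40 N, if the wrist force passes 120 N, or if a joint passes its speed limit or range.

## Working session

There is one attempt and no reset: what is moved stays moved. The work goes in short steps, Python scripts to look and compute and a tool call to move; the robot and the scene stay as the last step left them, time stands still between calls to the robot, and variables do not carry over. Pictures are saved under pics/ and viewed, at most 14 in all, crops included, and the job is handed in when it is done.

Besides the shell and the picture viewer there is one more tool, called after "Call:" in YAML: its name, and indented under it one key for each argument. jog_arm: Moves the arm, as the interface text tells. Shift numbers are shares of 0.08 m and turn numbers shares of 90 degrees, none past 1 either way. Its arguments: {"type":"object","properties":{"plan":{"type":"array"},"squeeze":{"type":"number"}},"required":["plan"]}

```bash
mkdir -p pics; python3 - <<'E'
from cell import readout,cams
import cv2,numpy as np
s=readout.observe();print(s['time'],s['tool_pos'],s['tool_rot'],s['opening'])
for n in('top','scene'):
    cv2.imwrite(f'pics/{n}0.png',cams.read_camera(n));c=cams.calibration(n);print(n,np.round(c['K'],1).tolist(),np.round(c['world_from_camera'],3).tolist())
E
```

```text
0.0 [ 0.16002207 -0.49959911  0.22605018] [-3.14008147e+00 -2.30377598e-04  3.09792251e-01] 0.09186091803630016
top [[470.2, 0.0, 263.7], [0.0, 470.2, 188.6], [0.0, 0.0, 1.0]] [[-0.009, -0.998, 0.055, 0.454], [-1.0, 0.008, -0.001, 0.015], [0.001, -0.055, -0.998, 1.369], [0.0, 0.0, 0.0, 1.0]]
scene [[390.8, 0.0, 255.9], [0.0, 390.8, 196.0], [0.0, 0.0, 1.0]] [[-0.429, 0.502, -0.751, 1.31], [0.903, 0.233, -0.36, 0.378], [-0.005, -0.833, -0.554, 0.639], [0.0, 0.0, 0.0, 1.0]]
```

View pics/top0.png

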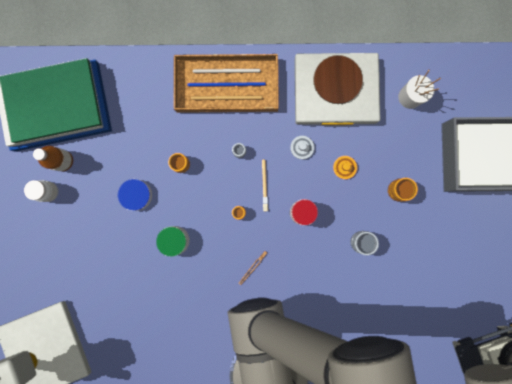

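View pics/scene0.png

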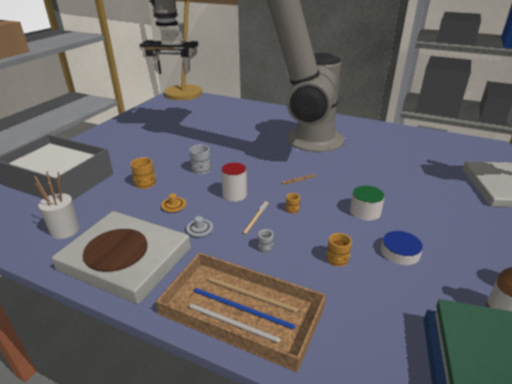

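The top view shows the gilt large cup (404,189), medium (178,162), small (239,213) and lid (345,167). The stands are blue (134,195), green (172,241) and red (305,212); the silver pieces are at (366,243), (239,150) and (302,147). In the scene view the same pieces are at (143,173), (339,249), (293,203) and (174,203), with the stands at (402,245), (368,195) and (234,170).

```bash
cat >h.py <<'E'
import cv2,numpy as np
HUE={'gold':((8,90,50),(28,255,255)),'blue':((112,200,60),(128,255,255)),'green':((45,120,40),(85,255,255)),'red':((170,140,60),(180,255,255))}
def mask(im,c):
    h=cv2.cvtColor(im,cv2.COLOR_BGR2HSV)
    m=cv2.inRange(h,*HUE[c])
    if c=='red': m|=cv2.inRange(h,(0,150,60),(5,255,255))
    return m
def ray(cal,uv,z):
    T=cal['world_from_camera'];d=T[:3,:3]@np.linalg.solve(cal['K'],[*uv,1.]);o=T[:3,3]
    return o+d*(z-o[2])/d[2]
def blobs(im,c,amin=40):
    """filled outer contours: centroid, area, (w,h), contour"""
    r=[]
    for k in cv2.findContours(mask(im,c),cv2.RETR_EXTERNAL,cv2.CHAIN_APPROX_NONE)[0]:
        k=cv2.convexHull(k);M=cv2.moments(k)
        if M['m00']>amin: r.append((np.array([M['m10'],M['m01']])/M['m00'],M['m00'],cv2.boundingRect(k)[2:],k))
    return r
E
python3 - <<'E'
from h import *
from cell import cams
P={'top':dict(large=('gold',404,189,.0375),medium=('gold',178,162,.03),small=('gold',239,213,.0225),lid=('gold',345,167,.012),low=('blue',134,195,.03),mid=('green',172,241,.06),high=('red',305,212,.09)),
'scene':dict(large=('gold',143,173,.0375),medium=('gold',339,249,.03),small=('gold',293,203,.0225),lid=('gold',174,203,.012),low=('blue',402,243,.03),mid=('green',368,195,.06),high=('red',234,170,.09))}
for n in P:
    im=cams.read_camera(n);cal=cams.calibration(n)
    for k,(c,u,v,z) in P[n].items():
        b=[x for x in blobs(im,c) if np.hypot(*(x[0]-(u,v)))<14]
        for x in b: print(n,k,x[0].round(1),x[1],x[2],ray(cal,x[0],z).round(4))
cal=cams.calibration('top')
for k,u,v,z in(('sL',366,243,.0375),('sS',239,150,.022),('slid',302,147,.012)):print(k,ray(cal,(u,v),z).round(3))
E
```

```text
top large [402.7 189.2] 528.5 (30, 23) [ 0.5229 -0.3806  0.0375]
top medium [178.5 162.4] 288.0 (20, 19) [0.6056 0.2566 0.03  ]
top small [238.5 212.4] 135.0 (14, 14) [0.4613 0.0861 0.0225]
top lid [344.8 167. ] 412.0 (24, 23) [ 0.59   -0.2219  0.012 ]
top mid [170.6 241.2] 621.5 (29, 29) [0.383  0.2727 0.06  ]
top high [304.6 212. ] 463.0 (24, 25) [ 0.4605 -0.0967  0.09  ]
scene large [142.8 172.6] 577.5 (24, 31) [ 0.524  -0.3819  0.0375]
scene medium [338.5 248.9] 640.5 (24, 33) [0.605  0.2532 0.03  ]
scene small [292.4 202.5] 223.0 (14, 20) [0.4615 0.0838 0.0225]
scene lid [173.1 203.3] 301.5 (25, 18) [ 0.5924 -0.2249  0.012 ]
scene mid [368.  193.5] 328.0 (29, 16) [0.3873 0.2708 0.06  ]
scene high [233.1 168.1] 186.5 (23, 11) [ 0.464  -0.0982  0.09  ]
sL [ 0.372 -0.273  0.038]
sS [0.641 0.084 0.022]
slid [ 0.649 -0.099  0.012]
```

Call:
jog_arm:
  plan:
    - [0.5,0.15,0,0,1]
    - [1,0.3,0,0,1]
    - [1,0.3,0,0,1]

```text
time: 0.5
tool_pos: [0.2437, -0.4744, 0.2266]
tool_rot: [-3.141, -0.002, 0.314]
contact_force: [0.0, 0.4, 0.1]
opening: 0.0917
grip_force: 0.0
```

Call:
jog_arm:
  plan:
    - [0.5,0.15,0,0,1]
    - [1,0.3,0,0,1]
    - [1,0.3,0,0,1]

```text
time: 0.8
tool_pos: [0.3234, -0.4505, 0.2265]
tool_rot: [-3.141, -0.001, 0.314]
contact_force: [-0.1, 0.4, -0.6]
opening: 0.0917
grip_force: 0.0
```

Call:
jog_arm:
  plan:
    - [0.5,0.15,0,0,1]
    - [1,0.3,0,0,1]
    - [1,0.3,0,0,1]

```text
time: 1.1
tool_pos: [0.4029, -0.4267, 0.2263]
tool_rot: [-3.141, -0.001, 0.314]
contact_force: [-0.2, 0.3, -0.5]
opening: 0.0918
grip_force: 0.0
```

Call:
jog_arm:
  plan:
    - [0.5,0.15,0,0,1]
    - [1,0.3,0,0,1]
    - [1,0.3,0,0,1]

```text
time: 1.4
tool_pos: [0.4826, -0.4029, 0.2261]
tool_rot: [-3.141, -0.001, 0.313]
contact_force: [-0.6, 0.4, -0.4]
opening: 0.0916
grip_force: 0.0
```

Call:
jog_arm:
  plan:
    - [0.54,0.28,-0.4,0,1]
    - [0.54,0.28,-0.9,0,1]
    - [0.54,0.28,-0.9,0,1]
    - [0.54,0.28,-0.9,0,1]

```text
time: 1.8
tool_pos: [0.5217, -0.3825, 0.1548]
tool_rot: [-3.14, 0.002, 0.309]
contact_force: [0.2, -0.1, 0.6]
opening: 0.0918
grip_force: 0.0
```

```bash
python3 - <<'E'
from h import *
from cell import cams,readout
im=cams.read_camera('top');h=cv2.cvtColor(im,cv2.COLOR_BGR2HSV);print(h[195,134],h[195,125],h[195,110],h[300,200],h[215,134])
print(cams.calibration('wrist')['world_from_camera'].round(3).tolist())
w=cams.read_camera('wrist');cv2.imwrite('pics/w1.png',w)
s=readout.observe();print(s['tool_pos'],s['tool_rot'],s['qpos'])
E
```

```text
[113 198 189] [113 195 190] [114  75 190] [114  80 182] [113  77 191]
[[0.303, -0.92, -0.248, 0.591], [-0.953, -0.292, -0.081, -0.362], [0.002, 0.261, -0.965, 0.314], [0.0, 0.0, 0.0, 1.0]]
[ 0.52283992 -0.38356489  0.15732235] [ 3.13825353e+00 -1.32843246e-03  3.08305865e-01] [-7.50792824e-01  6.22011270e-01  1.25535526e+00 -5.00635996e-04
  1.26066425e+00  5.11851793e-01]
```

View pics/w1.png

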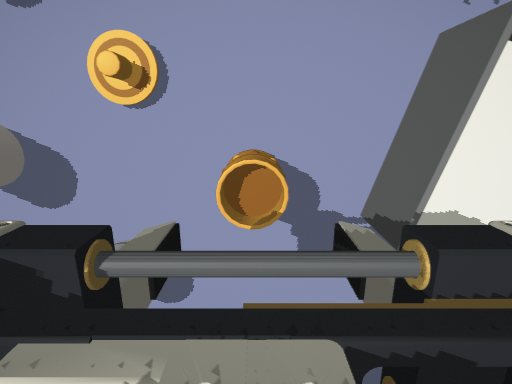

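The wrist view shows the large cup's rim centred near (252,194) between the fingers, and the lid at about (122,67).

```bash
sed -i "s/'blue':((112,200,60)/'blue':((108,160,60)/" h.py; python3 - <<'E'
from h import *
from cell import cams
c=cams.calibration('wrist');print(ray(c,(252,194),.075).round(4),ray(c,(122,73),.012).round(4))
for l,r in(((217,194),(288,194)),((252,160),(252,229))):print(ray(c,l,.075).round(4),ray(c,r,.075).round(4))
for n,p in(('top',(134,195)),('scene',(402,243))):
    im=cams.read_camera(n)
    for x in blobs(im,'blue'):
        if np.hypot(*(x[0]-p))<14: print(n,x[0],x[1:3],ray(cams.calibration(n),x[0],.03).round(4))
E
```

```text
[ 0.5279 -0.3784  0.075 ] [ 0.5907 -0.2236  0.012 ]
[ 0.5187 -0.3493  0.075 ] [ 0.5374 -0.4083  0.075 ]
[ 0.5563 -0.3695  0.075 ] [ 0.4967 -0.3881  0.075 ]
top [133.22571429 194.44190476] (700.0, (31, 30)) [0.5149 0.3855 0.03  ]
scene [402.25571505 242.91041999] (627.0, (38, 23)) [0.5201 0.3843 0.03  ]
```

Call:
jog_arm:
  plan:
    - [0.03,0.04,-0.3,0,1]
    - [0.03,0.04,-0.6,0,1]
    - [0.03,0.04,-0.9,0,1]

```text
time: 2.3
tool_pos: [0.526, -0.3795, 0.0841]
tool_rot: [3.138, -0.002, 0.309]
contact_force: [0.9, -0.3, -0.7]
opening: 0.0921
grip_force: 0.0
```

Call:
jog_arm:
  plan:
    - [0,0,-0.3,0,1]
    - [0,0,-0.5,0,1]
    - [0,0,-0.7,0,1]
    - [0,0,-0.7,0,1]
    - [0,0,-0.7,0,-1]
    - [0,0,-0.7,0,-1]
    - [0,0,-0.7,0,-1]
    - [0,0,-0.7,0,-1]
    - [0,0,-0.7,0,-1]
    - [0,0,-0.7,0,-1]
  squeeze: 25

```text
time: 3.3
tool_pos: [0.526, -0.3786, 0.0277]
tool_rot: [3.141, -0.001, 0.31]
contact_force: [-0.7, 1.1, 6.7]
opening: 0.0642
grip_force: 25.0
```

Call:
jog_arm:
  plan:
    - [0,0,0.2,0,-1]
    - [0,0,0.5,0,-1]
    - [0,0,0.8,0,-1]
    - [0,0,1,0,-1]

```text
time: 3.7
tool_pos: [0.5259, -0.3786, 0.108]
tool_rot: [3.141, -0.0, 0.31]
contact_force: [0.2, 0.1, -2.2]
opening: 0.0644
grip_force: 25.0
```

Call:
jog_arm:
  plan:
    - [0,0,0.3,0,-1]
    - [0,0.1,0.6,0,-1]
    - [0,0.3,0.9,0,-1]
    - [0,0.6,0.9,0,-1]
    - [0,1,0.9,0,-1]

```text
time: 4.2
tool_pos: [0.5256, -0.2986, 0.179]
tool_rot: [3.14, -0.001, 0.308]
contact_force: [0.5, 1.3, -2.2]
opening: 0.0643
grip_force: 25.0
```

Call:
jog_arm:
  plan:
    - [0,0.33,0,0,-1]
    - [0,0.67,0,0,-1]
    - [0,1,0,0,-1]

```text
time: 4.5
tool_pos: [0.5252, -0.2171, 0.1782]
tool_rot: [-3.141, 0.001, 0.31]
contact_force: [-0.3, 0.1, -2.9]
opening: 0.0647
grip_force: 25.0
```

Call:
jog_arm:
  plan:
    - [0,0.33,0,0,-1]
    - [0,0.67,0,0,-1]
    - [0,1,0,0,-1]

```text
time: 4.8
tool_pos: [0.5253, -0.1372, 0.1783]
tool_rot: [-3.141, 0.001, 0.31]
contact_force: [0.9, -0.4, -3.6]
opening: 0.0645
grip_force: 25.0
```

Call:
jog_arm:
  plan:
    - [0,0.33,0,0,-1]
    - [0,0.67,0,0,-1]
    - [0,1,0,0,-1]

```text
time: 5.1
tool_pos: [0.5252, -0.0572, 0.1783]
tool_rot: [-3.141, 0.001, 0.31]
contact_force: [0.6, -0.8, -2.5]
opening: 0.0644
grip_force: 25.0
```

Call:
jog_arm:
  plan:
    - [0,0.33,0,0,-1]
    - [0,0.67,0,0,-1]
    - [0,1,0,0,-1]

```text
time: 5.4
tool_pos: [0.5253, 0.0227, 0.1783]
tool_rot: [-3.141, 0.001, 0.31]
contact_force: [0.1, 0.1, -2.0]
opening: 0.0642
grip_force: 25.0
```

Call:
jog_arm:
  plan:
    - [0,0.33,0,0,-1]
    - [0,0.67,0,0,-1]
    - [0,1,0,0,-1]

```text
time: 5.7
tool_pos: [0.5252, 0.1027, 0.1783]
tool_rot: [-3.141, 0.001, 0.31]
contact_force: [-0.4, 0.1, -2.8]
opening: 0.0646
grip_force: 25.0
```

Call:
jog_arm:
  plan:
    - [0,0.33,0,0,-1]
    - [0,0.67,0,0,-1]
    - [0,1,0,0,-1]

```text
time: 6.0
tool_pos: [0.5252, 0.1827, 0.1782]
tool_rot: [3.142, 0.001, 0.31]
contact_force: [0.3, 0.1, -2.9]
opening: 0.0647
grip_force: 25.0
```

Call:
jog_arm:
  plan:
    - [0,0.33,0,0,-1]
    - [0,0.67,0,0,-1]
    - [0,1,0,0,-1]

```text
time: 6.3
tool_pos: [0.5252, 0.2626, 0.1782]
tool_rot: [3.141, 0.001, 0.31]
contact_force: [0.7, 0.6, -2.6]
opening: 0.0644
grip_force: 25.0
```

Call:
jog_arm:
  plan:
    - [0,0.33,0,0,-1]
    - [0,0.67,0,0,-1]
    - [0,0.9,0,0,-1]
    - [0,1,0,0,-1]
    - [0,1,0,0,-1]

```text
time: 6.8
tool_pos: [0.5252, 0.3421, 0.1781]
tool_rot: [3.141, 0.001, 0.311]
contact_force: [-0.2, -0.0, -2.2]
opening: 0.0646
grip_force: 25.0
```

Call:
jog_arm:
  plan:
    - [-0.05,0.27,-0.2,0,-1]
    - [-0.1,0.54,-0.4,0,-1]
    - [-0.1,0.54,-0.7,0,-1]
    - [-0.1,0.54,-1,0,-1]
    - [-0.1,0.54,-1,0,-1]

```text
time: 7.3
tool_pos: [0.5158, 0.3824, 0.095]
tool_rot: [3.139, 0.008, 0.309]
contact_force: [-1.2, -0.2, -2.7]
opening: 0.0646
grip_force: 25.0
```

Call:
jog_arm:
  plan:
    - [0,0,-0.2,0,-1]
    - [0,0,-0.35,0,-1]
    - [0,0,-0.4,0,-1]
    - [0,0,-0.44,0,-1]
    - [0,0,-0.44,0,-1]

```text
time: 7.8
tool_pos: [0.5178, 0.3847, 0.0638]
tool_rot: [3.141, -0.0, 0.31]
contact_force: [-0.4, -0.1, -2.9]
opening: 0.0641
grip_force: 25.0
```

Call:
jog_arm:
  plan:
    - [0,0,-0.02,0,-1]
    - [0,0,-0.04,0,-1]
    - [0,0,-0.055,0,-1]
    - [0,0,-0.065,0,-1]
    - [0,0,-0.065,0,-1]
    - [0,0,-0.065,0,-1]

```text
time: 8.4
tool_pos: [0.5177, 0.3848, 0.0584]
tool_rot: [3.141, 0.0, 0.31]
contact_force: [-0.1, 0.7, -1.8]
opening: 0.0645
grip_force: 25.0
```

Call:
jog_arm:
  plan:
    - [0,0,-0.01,0,-1]
    - [0,0,-0.02,0,-1]
    - [0,0,-0.02,0,-1]

```text
time: 8.7
tool_pos: [0.5178, 0.3849, 0.0577]
tool_rot: [-3.142, -0.001, 0.31]
contact_force: [-1.4, -0.9, 5.6]
opening: 0.0647
grip_force: 25.0
```

Call:
jog_arm:
  plan:
    - [0,0,0,0,1]
    - [0,0,0,0,1]
    - [0,0,0,0,1]
    - [0,0,0,0,1]
    - [0,0,0.3,0,1]
    - [0,0,0.6,0,1]
    - [0,0,1,0,1]

```text
time: 9.4
tool_pos: [0.517, 0.3844, 0.1363]
tool_rot: [3.141, 0.003, 0.31]
contact_force: [1.1, -0.3, 1.8]
opening: 0.0916
grip_force: 0.0
```

Call:
jog_arm:
  plan:
    - [0,0,0.3,0,1]
    - [0.3,-0.4,0.3,0,1]
    - [0.6,-0.8,0.3,0,1]
    - [0.6,-0.8,0.3,0,1]

```text
time: 9.8
tool_pos: [0.5685, 0.3169, 0.1608]
tool_rot: [3.14, -0.001, 0.305]
contact_force: [1.3, 0.8, 0.2]
opening: 0.0915
grip_force: 0.0
```

Call:
jog_arm:
  plan:
    - [0.2,-0.4,0,0,1]
    - [0.49,-0.82,-0.2,0,1]
    - [0.49,-0.82,-0.2,0,1]
    - [0.49,-0.82,-0.2,0,1]

```text
time: 10.2
tool_pos: [0.6047, 0.2548, 0.1439]
tool_rot: [-3.141, 0.002, 0.308]
contact_force: [-0.1, 0.4, 0.6]
opening: 0.0917
grip_force: 0.0
```

```bash
python3 - <<'E'
from h import *
from cell import cams,readout
s=readout.observe();print(s['time'],s['tool_pos'],s['tool_rot'])
c=cams.calibration('wrist');w=cams.read_camera('wrist');cv2.imwrite('pics/w2.png',w)
for x in blobs(w,'gold',200):print(x[:3],ray(c,x[0],.03).round(4))
for x in blobs(w,'blue',200):print('blue',x[:3],ray(c,x[0],.03).round(4))
t=cams.read_camera('top');ct=cams.calibration('top')
for x in blobs(t,'gold'):
    if x[0][0]<220:print('top',x[:3],ray(ct,x[0],.0675).round(4))
E
```

```text
10.2 [0.60465502 0.25477371 0.14394023] [-3.14109828e+00  1.66477970e-03  3.07982116e-01]
(array([394.40571916, 304.15194195]), 1952.5, (268, 10)) [0.5284 0.0709 0.03  ]
(array([415.6960023 , 264.14365833]), 1159.0, (30, 51)) [0.58   0.0702 0.03  ]
(array([ 97.54373417, 263.98077783]), 1118.5, (29, 51)) [0.4783 0.3909 0.03  ]
(array([103.6489354 , 224.74544001]), 2293.5, (83, 48)) [0.5244 0.3922 0.03  ]
(array([257.15614955, 190.80375571]), 2955.5, (59, 65)) [0.6057 0.2543 0.03  ]
(array([424.59005754,  36.49401436]), 14047.5, (219, 104)) [0.7795 0.1589 0.03  ]
blue (array([109.85023445, 209.11036462]), 2381.5, (87, 42)) [0.5429 0.3891 0.03  ]
top (array([ 33.59027778, 359.54861111]), 48.0, (8, 14)) [0.0666 0.6426 0.0675]
top (array([134.0172549 , 191.12313725]), 212.5, (18, 17)) [0.5223 0.373  0.0675]
top (array([182.93229167, 166.01041667]), 96.0, (13, 11)) [0.5911 0.2375 0.0675]
top (array([ 50.59306261, 156.91328257]), 394.0, (24, 22)) [0.6196 0.6056 0.0675]
```

View pics/w2.png

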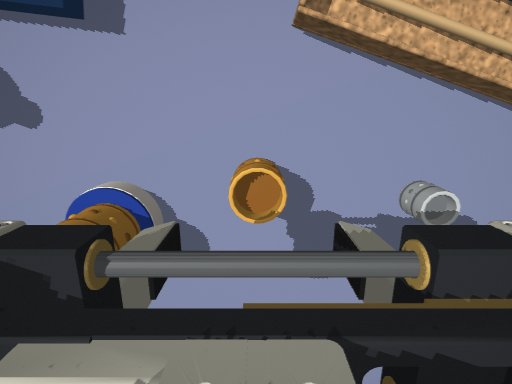

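The medium cup (rim near 258,194) is centred between the fingers, and the large cup is standing on the blue pad at left.

Call:
jog_arm:
  plan:
    - [0.01,0,-0.3,0,1]
    - [0.01,0,-0.6,0,1]
    - [0.01,0,-0.9,0,1]

```text
time: 10.6
tool_pos: [0.6052, 0.257, 0.0728]
tool_rot: [-3.141, -0.001, 0.312]
contact_force: [-0.2, -0.5, 0.8]
opening: 0.0919
grip_force: 0.0
```

Call:
jog_arm:
  plan:
    - [0,0,-0.2,0,1]
    - [0,0,-0.4,0,1]
    - [0,0,-0.58,0,1]
    - [0,0,-0.58,0,1]
    - [0,0,-0.58,0,-1]
    - [0,0,-0.58,0,-1]
    - [0,0,-0.58,0,-1]
    - [0,0,-0.58,0,-1]
    - [0,0,-0.58,0,-1]
    - [0,0,-0.58,0,-1]
    - [0,0,-0.58,0,-1]
  squeeze: 20

```text
time: 11.7
tool_pos: [0.6059, 0.2551, 0.0267]
tool_rot: [3.141, -0.0, 0.31]
contact_force: [1.0, -0.1, 2.4]
opening: 0.0521
grip_force: 20.0
```

Call:
jog_arm:
  plan:
    - [0,0,0.2,0,-1]
    - [0,0,0.5,0,-1]
    - [0,0,0.8,0,-1]
    - [0,0,1,0,-1]

```text
time: 12.1
tool_pos: [0.606, 0.2553, 0.1078]
tool_rot: [3.142, -0.001, 0.31]
contact_force: [0.1, -0.2, -1.4]
opening: 0.0529
grip_force: 20.0
```

Call:
jog_arm:
  plan:
    - [0,0,0.3,0,-1]
    - [-0.2,0,0.6,0,-1]
    - [-0.5,0.05,0.6,0,-1]
    - [-0.8,0.1,0.6,0,-1]
    - [-1,0.1,0.6,0,-1]

```text
time: 12.6
tool_pos: [0.5238, 0.2635, 0.1542]
tool_rot: [-3.141, 0.001, 0.31]
contact_force: [-0.2, 1.2, -1.2]
opening: 0.0521
grip_force: 20.0
```

Call:
jog_arm:
  plan:
    - [-0.3,0,0,0,-1]
    - [-0.6,0.05,0,0,-1]
    - [-1,0.1,0,0,-1]
    - [-1,0.1,0,0,-1]

```text
time: 13.0
tool_pos: [0.4418, 0.2713, 0.154]
tool_rot: [-3.141, 0.004, 0.312]
contact_force: [-0.1, -1.2, -1.8]
opening: 0.0524
grip_force: 20.0
```

Call:
jog_arm:
  plan:
    - [-0.3,0,0,0,-1]
    - [-0.6,0,0,0,-1]
    - [-0.76,0.01,-0.2,0,-1]
    - [-0.76,0.01,-0.4,0,-1]
    - [-0.76,0.01,-0.6,0,-1]
    - [-0.76,0.01,-0.6,0,-1]

```text
time: 13.6
tool_pos: [0.3841, 0.2714, 0.1047]
tool_rot: [3.141, 0.004, 0.31]
contact_force: [0.0, 0.2, -1.1]
opening: 0.0525
grip_force: 20.0
```

Call:
jog_arm:
  plan:
    - [0,0,-0.1,0,-1]
    - [0,0,-0.16,0,-1]
    - [0,0,-0.18,0,-1]
    - [0,0,-0.2,0,-1]
    - [0,0,-0.2,0,-1]
    - [0,0,-0.2,0,-1]

```text
time: 14.2
tool_pos: [0.385, 0.2721, 0.0906]
tool_rot: [3.142, -0.0, 0.31]
contact_force: [0.6, -0.1, -0.9]
opening: 0.0524
grip_force: 20.0
```

Call:
jog_arm:
  plan:
    - [0,0,-0.015,0,-1]
    - [0,0,-0.03,0,-1]
    - [0,0,-0.045,0,-1]
    - [0,0,-0.045,0,-1]
    - [0,0,-0.045,0,-1]

```text
time: 14.7
tool_pos: [0.3849, 0.272, 0.0867]
tool_rot: [3.141, 0.0, 0.31]
contact_force: [0.4, -0.8, -1.2]
opening: 0.0524
grip_force: 20.0
```

Call:
jog_arm:
  plan:
    - [0,0,-0.01,0,-1]
    - [0,0,-0.02,0,-1]
    - [0,0,-0.02,0,-1]

```text
time: 15.0
tool_pos: [0.3849, 0.272, 0.0865]
tool_rot: [3.141, -0.001, 0.31]
contact_force: [-4.6, -3.6, 14.8]
opening: 0.0525
grip_force: 20.0
```

Call:
jog_arm:
  plan:
    - [0,0,0.01,0,1]
    - [0,0,0.01,0,1]
    - [0,0,0.01,0,1]
    - [0,0,0.01,0,1]
    - [0,0,0.3,0,1]
    - [0,0,0.6,0,1]
    - [0,0,1,0,1]

```text
time: 15.7
tool_pos: [0.3841, 0.2716, 0.165]
tool_rot: [3.141, 0.003, 0.31]
contact_force: [0.2, -0.5, -0.4]
opening: 0.0915
grip_force: 0.0
```

Call:
jog_arm:
  plan:
    - [0.1,-0.3,0,0,1]
    - [0.3,-0.7,0,0,1]
    - [0.4,-1,0,0,1]
    - [0.4,-1,0,0,1]

```text
time: 16.1
tool_pos: [0.4177, 0.1899, 0.165]
tool_rot: [3.141, 0.0, 0.307]
contact_force: [-0.0, 0.8, 0.1]
opening: 0.0918
grip_force: 0.0
```

Call:
jog_arm:
  plan:
    - [0.1,-0.3,0,0,1]
    - [0.3,-0.7,0,0,1]
    - [0.4,-1,0,0,1]
    - [0.4,-1,0,0,1]

```text
time: 16.5
tool_pos: [0.4497, 0.1105, 0.165]
tool_rot: [3.141, 0.0, 0.307]
contact_force: [0.3, 0.8, -1.0]
opening: 0.0916
grip_force: 0.0
```

Call:
jog_arm:
  plan:
    - [0.16,-0.34,-0.2,0,1]
    - [0.16,-0.34,-0.5,0,1]
    - [0.16,-0.34,-0.5,0,1]
    - [0.16,-0.34,-0.5,0,1]

```text
time: 16.9
tool_pos: [0.4612, 0.0858, 0.1252]
tool_rot: [-3.141, 0.001, 0.31]
contact_force: [0.2, 0.3, 0.4]
opening: 0.0917
grip_force: 0.0
```

```bash
python3 - <<'E'
from h import *
from cell import cams,readout
s=readout.observe();print(s['time'],s['tool_pos'],s['tool_rot'])
c=cams.calibration('wrist');w=cams.read_camera('wrist');cv2.imwrite('pics/w3.png',w)
for x in blobs(w,'gold',200):print(x[:3],ray(c,x[0],.0225).round(4))
t=cams.read_camera('top');ct=cams.calibration('top');cv2.imwrite('pics/t3.png',t)
for x in blobs(t,'gold')+blobs(t,'green')+blobs(t,'blue'):
    if x[0][0]<220:print('top',x[:3],ray(ct,x[0],.0675).round(4),ray(ct,x[0],.09).round(4))
E
```

```text
16.9 [0.46118316 0.08578043 0.1251798 ] [-3.14093055e+00  1.21801717e-03  3.10476267e-01]
(array([376.29074009, 302.5477115 ]), 2833.0, (268, 14)) [ 0.3873 -0.0707  0.0225]
(array([415.68997267, 264.1373903 ]), 1158.5, (30, 51)) [ 0.4409 -0.0902  0.0225]
(array([ 97.54442457, 263.99180083]), 1118.0, (29, 51)) [0.3426 0.2168 0.0225]
(array([ 19.69136946, 209.82028717]), 1079.5, (46, 32)) [0.3774 0.2976 0.0225]
(array([257.34410196, 191.76032405]), 1687.0, (44, 50)) [0.4641 0.0857 0.0225]
top (array([ 33.61904762, 359.68367347]), 49.0, (8, 15)) [0.0663 0.6425 0.0675] [0.073  0.6316 0.09  ]
top (array([167.85935302, 241.9535865 ]), 355.5, (23, 21)) [0.3814 0.2788 0.0675] [0.3826 0.2743 0.09  ]
top (array([128.8349267 , 194.09114085]), 523.0, (29, 23)) [0.5142 0.3872 0.0675] [0.5132 0.3808 0.09  ]
top (array([ 50.58693808, 156.93935539]), 393.0, (24, 22)) [0.6195 0.6056 0.0675] [0.6166 0.5954 0.09  ]
top (array([171.52      , 240.90030303]), 550.0, (26, 29)) [0.3842 0.2688 0.0675] [0.3854 0.2644 0.09  ]
top (array([ 49.78013286, 100.39258571]), 5921.0, (100, 82)) [0.7787 0.6105 0.0675] [0.7731 0.6002 0.09  ]
top (array([136.38248078, 194.65329321]), 498.5, (23, 30)) [0.5125 0.3663 0.0675] [0.5115 0.3603 0.09  ]
top (array([ 70.70201276, 112.79295533]), 4074.0, (101, 91)) [0.7431 0.5514 0.0675] [0.7381 0.5421 0.09  ]
```

View pics/w3.png

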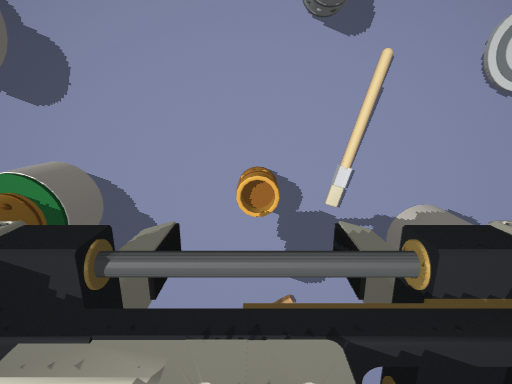

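View pics/t3.png

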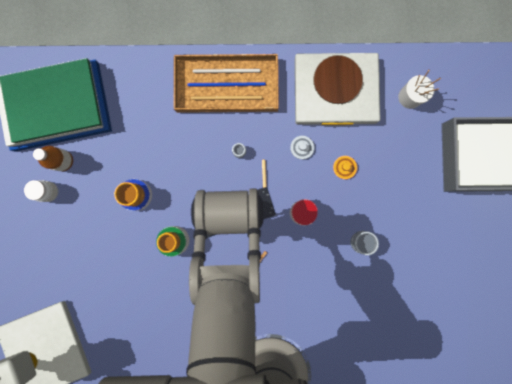

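Both cups look centred on their pads (top view 129,194 and 168,242); the small cup at (258,193) in the wrist view is centred between the fingers.

Call:
jog_arm:
  plan:
    - [0.01,0,-0.3,0,1]
    - [0.01,0,-0.6,0,1]
    - [0.01,0,-0.9,0,1]

```text
time: 17.3
tool_pos: [0.4633, 0.0855, 0.0537]
tool_rot: [3.141, -0.003, 0.311]
contact_force: [-0.3, -0.8, -0.0]
opening: 0.0918
grip_force: 0.0
```

Call:
jog_arm:
  plan:
    - [0,0,-0.2,0,1]
    - [0,0,-0.43,0,1]
    - [0,0,-0.43,0,1]
    - [0,0,-0.43,0,-1]
    - [0,0,-0.43,0,-1]
    - [0,0,-0.43,0,-1]
    - [0,0,-0.43,0,-1]
    - [0,0,-0.43,0,-1]
    - [0,0,-0.43,0,-1]
    - [0,0,-0.43,0,-1]
    - [0,0,-0.43,0,-1]
  squeeze: 15

```text
time: 18.4
tool_pos: [0.4625, 0.0848, 0.0188]
tool_rot: [3.142, 0.0, 0.31]
contact_force: [0.5, -0.2, 1.3]
opening: 0.0383
grip_force: 15.0
```

Call:
jog_arm:
  plan:
    - [0,0,0.2,0,-1]
    - [0,0,0.5,0,-1]
    - [0,0,0.8,0,-1]
    - [0,0,1,0,-1]

```text
time: 18.8
tool_pos: [0.4628, 0.0848, 0.1]
tool_rot: [3.141, -0.001, 0.31]
contact_force: [0.0, -0.5, -1.1]
opening: 0.0388
grip_force: 15.0
```

Call:
jog_arm:
  plan:
    - [0,0,0.3,0,-1]
    - [0,-0.1,0.6,0,-1]
    - [0,-0.4,0.6,0,-1]
    - [0,-0.7,0.6,0,-1]
    - [0,-1,0.6,0,-1]

```text
time: 19.3
tool_pos: [0.4622, 0.0041, 0.1468]
tool_rot: [3.142, 0.0, 0.31]
contact_force: [-1.3, 0.4, -0.6]
opening: 0.0385
grip_force: 15.0
```

Call:
jog_arm:
  plan:
    - [0,-0.3,0,0,-1]
    - [0,-0.7,0,0,-1]
    - [0,-1,0,0,-1]
    - [0,-1,0,0,-1]

```text
time: 19.7
tool_pos: [0.4625, -0.0776, 0.1466]
tool_rot: [3.141, 0.0, 0.307]
contact_force: [-1.0, 1.0, -0.5]
opening: 0.0384
grip_force: 15.0
```

Call:
jog_arm:
  plan:
    - [0,-0.2,0,0,-1]
    - [0,-0.28,-0.1,0,-1]
    - [0,-0.28,-0.25,0,-1]
    - [0,-0.28,-0.35,0,-1]
    - [0,-0.28,-0.4,0,-1]
    - [0,-0.28,-0.4,0,-1]
    - [0,-0.28,-0.4,0,-1]

```text
time: 20.4
tool_pos: [0.4627, -0.0973, 0.1148]
tool_rot: [3.141, -0.0, 0.31]
contact_force: [0.6, -0.8, -1.0]
opening: 0.0384
grip_force: 15.0
```

Call:
jog_arm:
  plan:
    - [0,0,-0.02,0,-1]
    - [0,0,-0.04,0,-1]
    - [0,0,-0.06,0,-1]
    - [0,0,-0.07,0,-1]
    - [0,0,-0.07,0,-1]
    - [0,0,-0.07,0,-1]

```text
time: 21.0
tool_pos: [0.4625, -0.0976, 0.1091]
tool_rot: [3.142, 0.0, 0.31]
contact_force: [0.3, 0.9, -1.4]
opening: 0.0387
grip_force: 15.0
```

Call:
jog_arm:
  plan:
    - [0,0,-0.008,0,-1]
    - [0,0,-0.015,0,-1]
    - [0,0,-0.015,0,-1]

```text
time: 21.3
tool_pos: [0.4626, -0.0977, 0.1087]
tool_rot: [3.141, -0.001, 0.31]
contact_force: [-2.7, 1.1, 6.2]
opening: 0.0388
grip_force: 15.0
```

Call:
jog_arm:
  plan:
    - [0,0,0,0,1]
    - [0,0,0,0,1]
    - [0,0,0,0,1]
    - [0,0,0,0,1]
    - [0,0,0,0,1]
    - [0,0,0.3,0,1]
    - [0,0,0.6,0,1]
    - [0,0,1,0,1]
    - [0,0,1,0,1]

```text
time: 22.2
tool_pos: [0.4646, -0.0984, 0.1916]
tool_rot: [3.137, -0.006, 0.31]
contact_force: [0.3, -0.6, 0.4]
opening: 0.0919
grip_force: 0.0
```

Call:
jog_arm:
  plan:
    - [0.3,-0.3,0,0,1]
    - [0.6,-0.6,0,0,1]
    - [0.9,-0.9,0,0,1]
    - [0.9,-0.9,0,0,1]

```text
time: 22.6
tool_pos: [0.5363, -0.1722, 0.1866]
tool_rot: [3.141, -0.0, 0.308]
contact_force: [0.5, -0.6, -0.8]
opening: 0.0917
grip_force: 0.0
```

Call:
jog_arm:
  plan:
    - [0.3,-0.3,0,0,1]
    - [0.7,-0.67,-0.3,0,1]
    - [0.7,-0.67,-0.7,0,1]
    - [0.7,-0.67,-0.9,0,1]
    - [0.7,-0.67,-0.9,0,1]
    - [0.7,-0.67,-0.9,0,1]

```text
time: 23.2
tool_pos: [0.5902, -0.2228, 0.116]
tool_rot: [-3.141, 0.0, 0.31]
contact_force: [-0.5, -0.1, 0.3]
opening: 0.0921
grip_force: 0.0
```

```bash
python3 - <<'E'
from h import *
from cell import cams,readout
s=readout.observe();print(s['time'],s['tool_pos'],s['tool_rot'])
c=cams.calibration('wrist');w=cams.read_camera('wrist');cv2.imwrite('pics/w4.png',w)
for x in blobs(w,'gold',400):print(x[:3],ray(c,x[0],.012).round(4))
E
```

```text
23.2 [ 0.59022832 -0.2227994   0.11595917] [-3.14112713e+00  4.92052762e-04  3.09995332e-01]
(array([394.40571916, 304.15194195]), 1952.5, (268, 10)) [ 0.5198 -0.3992  0.012 ]
(array([415.70002876, 264.15990797]), 1159.0, (30, 51)) [ 0.5695 -0.3998  0.012 ]
(array([ 97.54442457, 263.99180083]), 1118.0, (29, 51)) [ 0.471  -0.0912  0.012 ]
(array([257.25977869, 188.82831532]), 3886.0, (72, 70)) [ 0.5957 -0.222   0.012 ]
(array([277.57742504,  38.91346267]), 1417.5, (114, 50)) [ 0.7228 -0.1989  0.012 ]
```

View pics/w4.png

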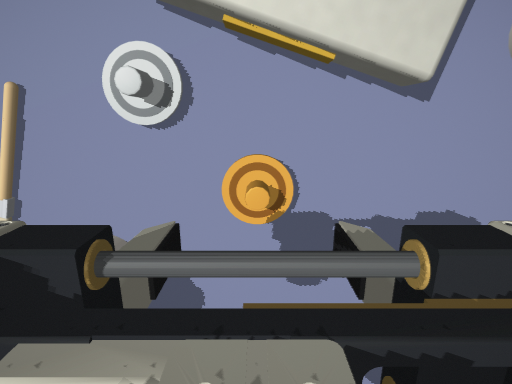

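The gilt lid is at (258,189) in the wrist view, knob top near (257,198), between the fingers; the silver lid at (142,83) is clear of them.

Call:
jog_arm:
  plan:
    - [0.02,0,-0.3,0,1]
    - [0.02,0,-0.6,0,1]
    - [0.02,0,-0.75,0,1]
    - [0.02,0,-0.75,0,1]
    - [0.02,0,-0.75,0,1]

```text
time: 23.75
tool_pos: [0.5927, -0.2235, 0.0573]
tool_rot: [3.14, -0.001, 0.31]
contact_force: [0.0, -0.6, 0.7]
opening: 0.0919
grip_force: 0.0
```

```bash
python3 - <<'E'
from h import *
from cell import cams,readout
s=readout.observe();print(s['tool_pos'],s['tool_rot'])
c=cams.calibration('wrist');w=cams.read_camera('wrist');cv2.imwrite('pics/w5.png',w)
for x in blobs(w,'gold',400):print(x[:3],ray(c,x[0],.012).round(4))
E
```

```text
[ 0.59274844 -0.22345649  0.05728158] [ 3.14016262e+00 -1.32955526e-03  3.09927423e-01]
(array([392.83400335, 304.11139028]), 1990.0, (268, 10)) [ 0.5532 -0.3543  0.012 ]
(array([415.70583984, 264.0636022 ]), 1153.0, (30, 51)) [ 0.5921 -0.3561  0.012 ]
(array([ 97.54442457, 263.99180083]), 1118.0, (29, 51)) [ 0.5159 -0.1167  0.012 ]
(array([255.02504656, 210.10468963]), 5995.5, (91, 83)) [ 0.5963 -0.2215  0.012 ]
(array([291.24032587,  22.566463  ]), 2455.0, (147, 52)) [ 0.7227 -0.2054  0.012 ]
```

View pics/w5.png

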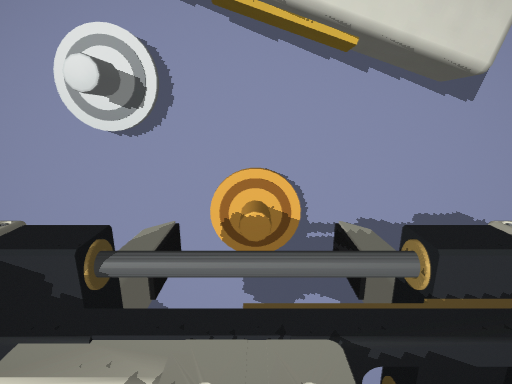

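The lid is at (255,210), in line with the fingers and about 2 mm ahead.

Call:
jog_arm:
  plan:
    - [0.02,0.01,-0.2,0,1]
    - [0.02,0.01,-0.4,0,1]
    - [0.02,0.01,-0.51,0,1]
    - [0.02,0.01,-0.51,0,1]
    - [0.02,0.01,-0.51,0,1]

```text
time: 24.3
tool_pos: [0.5939, -0.2225, 0.0152]
tool_rot: [3.141, -0.0, 0.31]
contact_force: [0.3, -0.2, -0.1]
opening: 0.0918
grip_force: 0.0
```

Call:
jog_arm:
  plan:
    - [0,0,0,0,-1]
    - [0,0,0,0,-1]
    - [0,0,0,0,-1]
    - [0,0,0,0,-1]
    - [0,0,0,0,-1]
    - [0,0,0,0,-1]
    - [0,0,0,0,-1]
    - [0,0,0,0,-1]
    - [0,0,0,0,-1]
  squeeze: 20

```text
time: 25.2
tool_pos: [0.5937, -0.2224, 0.0151]
tool_rot: [3.142, 0.0, 0.31]
contact_force: [0.3, -0.0, -0.3]
opening: 0.024
grip_force: 0.0
```

Call:
jog_arm:
  plan:
    - [0,0,0,0,-1]
    - [0,0,0,0,-1]
    - [0,0,0,0,-1]

```text
time: 25.5
tool_pos: [0.5937, -0.2224, 0.0151]
tool_rot: [-3.142, 0.0, 0.31]
contact_force: [0.3, 0.6, -0.4]
opening: 0.0215
grip_force: 20.0
```

Call:
jog_arm:
  plan:
    - [0,0,0.2,0,-1]
    - [0,0,0.5,0,-1]
    - [0,0,0.8,0,-1]
    - [0,0,1,0,-1]

```text
time: 25.9
tool_pos: [0.5941, -0.2227, 0.0967]
tool_rot: [3.14, -0.001, 0.31]
contact_force: [-0.1, -0.6, -1.8]
opening: 0.0211
grip_force: 20.0
```

Call:
jog_arm:
  plan:
    - [0,0,0.3,0,-1]
    - [0,0,0.6,0,-1]
    - [0,0,1,0,-1]

```text
time: 26.2
tool_pos: [0.5928, -0.222, 0.1747]
tool_rot: [-3.139, 0.002, 0.31]
contact_force: [0.5, -0.2, -2.4]
opening: 0.0214
grip_force: 20.0
```

Call:
jog_arm:
  plan:
    - [0,0,0.3,0,-1]
    - [0,0.2,0.6,0,-1]
    - [-0.1,0.6,0.6,0,-1]
    - [-0.1,1,0.6,0,-1]

```text
time: 26.6
tool_pos: [0.5851, -0.1421, 0.2238]
tool_rot: [3.141, -0.0, 0.308]
contact_force: [0.7, 0.1, -1.2]
opening: 0.0212
grip_force: 20.0
```

Call:
jog_arm:
  plan:
    - [0,0.33,0,0,-1]
    - [-0.1,0.67,0,0,-1]
    - [-0.1,1,0,0,-1]

```text
time: 26.9
tool_pos: [0.5767, -0.0612, 0.2229]
tool_rot: [-3.141, 0.001, 0.31]
contact_force: [0.6, 0.4, -0.5]
opening: 0.0217
grip_force: 20.0
```

Call:
jog_arm:
  plan:
    - [0,0.33,0,0,-1]
    - [-0.1,0.67,0,0,-1]
    - [-0.1,1,0,0,-1]

```text
time: 27.2
tool_pos: [0.5687, 0.0187, 0.2229]
tool_rot: [-3.141, 0.001, 0.31]
contact_force: [0.9, 0.2, -1.7]
opening: 0.0215
grip_force: 20.0
```

Call:
jog_arm:
  plan:
    - [0,0.33,0,0,-1]
    - [-0.1,0.67,0,0,-1]
    - [-0.1,1,0,0,-1]

```text
time: 27.5
tool_pos: [0.5607, 0.0987, 0.2229]
tool_rot: [-3.141, 0.001, 0.31]
contact_force: [-1.0, -0.6, -1.8]
opening: 0.0216
grip_force: 20.0
```

Call:
jog_arm:
  plan:
    - [0,0.33,0,0,-1]
    - [-0.1,0.67,0,0,-1]
    - [-0.1,1,0,0,-1]

```text
time: 27.8
tool_pos: [0.5527, 0.1787, 0.2229]
tool_rot: [-3.141, 0.001, 0.31]
contact_force: [-0.4, -0.7, -1.0]
opening: 0.0215
grip_force: 20.0
```

Call:
jog_arm:
  plan:
    - [0,0.33,0,0,-1]
    - [-0.1,0.67,0,0,-1]
    - [-0.1,1,0,0,-1]

```text
time: 28.1
tool_pos: [0.5447, 0.2587, 0.2229]
tool_rot: [3.142, 0.001, 0.31]
contact_force: [-0.3, 0.3, -1.3]
opening: 0.0215
grip_force: 20.0
```

Call:
jog_arm:
  plan:
    - [-0.1,0.33,0,0,-1]
    - [-0.3,0.67,0,0,-1]
    - [-0.35,0.9,0,0,-1]
    - [-0.35,1,0,0,-1]
    - [-0.35,1,0,0,-1]
    - [-0.35,1,0,0,-1]

```text
time: 28.7
tool_pos: [0.518, 0.3368, 0.2229]
tool_rot: [3.141, 0.0, 0.309]
contact_force: [0.2, -0.4, -1.0]
opening: 0.0212
grip_force: 20.0
```

```bash
python3 - <<'E'
from h import *
from cell import cams,readout
w=cams.read_camera('wrist');cv2.imwrite('pics/w6.png',w);c=cams.calibration('wrist')
# extreme left of lid plate & cup ring
np.save('wc.npy',c['world_from_camera']);print(readout.observe()['tool_pos'])
E
```

```text
[0.51814227 0.33650473 0.22296316]
```

View pics/w6.png

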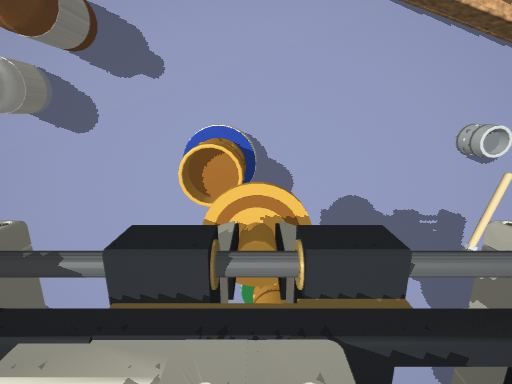

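The held lid's plate spans columns 203–311 with its top edge at row 183; the large cup's rim is centred near (212.5,174.5) on the blue pad.

```bash
python3 - <<'E'
from h import *
from cell import cams
c=cams.calibration('wrist');R=lambda u,v,z:ray(c,(u,v),z)
cup=R(212.5,174.5,.105);print('cup',cup.round(4),'diam',np.linalg.norm(R(179,174.5,.105)-R(246,174.5,.105)),np.linalg.norm(R(212,143,.105)-R(212,206,.105)))
p=np.array([.952,.305]);
for z in(.2155,.22):
    e=R(257,183,z)[:2];print('lid',e-.034*p,'width',np.linalg.norm(R(203,225,z)-R(311,225,z)))
E
```

```text
cup [0.5208 0.3824 0.105 ] diam 0.06584430509668462 0.0631249516170086
lid [0.5178373  0.33579041] width 0.06677405627885842
lid [0.51882898 0.33611608] width 0.06495628019389742
```

Call:
jog_arm:
  plan:
    - [0.02,0.3,0,0,-1]
    - [0.02,0.59,0,0,-1]
    - [0.02,0.59,-0.3,0,-1]
    - [0.02,0.59,-0.6,0,-1]
    - [0.02,0.59,-0.9,0,-1]
    - [0.02,0.59,-1,0,-1]
    - [0.02,0.59,-1,0,-1]

```text
time: 29.45
tool_pos: [0.5192, 0.3836, 0.1421]
tool_rot: [3.141, 0.003, 0.309]
contact_force: [-0.3, -0.9, -0.6]
opening: 0.0214
grip_force: 20.0
```

Call:
jog_arm:
  plan:
    - [0,0,-0.1,0,-1]
    - [0,0,-0.16,0,-1]
    - [0,0,-0.2,0,-1]
    - [0,0,-0.24,0,-1]
    - [0,0,-0.24,0,-1]
    - [0,0,-0.24,0,-1]

```text
time: 30.05
tool_pos: [0.5193, 0.3848, 0.1241]
tool_rot: [3.142, -0.0, 0.31]
contact_force: [-0.3, -0.0, -1.0]
opening: 0.0216
grip_force: 20.0
```

Call:
jog_arm:
  plan:
    - [0,-0.01,-0.03,0,-1]
    - [0,-0.01,-0.06,0,-1]
    - [0,-0.01,-0.09,0,-1]
    - [0,-0.01,-0.11,0,-1]
    - [0,-0.01,-0.12,0,-1]
    - [0,-0.01,-0.12,0,-1]

```text
time: 30.65
tool_pos: [0.5192, 0.3839, 0.1141]
tool_rot: [3.141, 0.0, 0.31]
contact_force: [0.6, 0.4, -1.8]
opening: 0.0213
grip_force: 20.0
```

No contact at the rim, so the boss is inside the mouth. I'll creep down to seat it.

Call:
jog_arm:
  plan:
    - [0,0,-0.008,0,-1]
    - [0,0,-0.016,0,-1]
    - [0,0,-0.016,0,-1]

```text
time: 30.95
tool_pos: [0.5193, 0.384, 0.1131]
tool_rot: [3.142, -0.0, 0.31]
contact_force: [-0.4, 0.0, -1.1]
opening: 0.0215
grip_force: 20.0
```

Call:
jog_arm:
  plan:
    - [0,0,-0.008,0,-1]
    - [0,0,-0.01,0,-1]
    - [0,0,-0.01,0,-1]

```text
time: 31.25
tool_pos: [0.5194, 0.3841, 0.1131]
tool_rot: [-3.142, -0.001, 0.31]
contact_force: [-0.8, -1.2, 5.5]
opening: 0.0213
grip_force: 20.0
```

Call:
jog_arm:
  plan:
    - [0,0,0,0,1]
    - [0,0,0,0,1]
    - [0,0,0,0,1]
    - [0,0,0,0,1]
    - [0,0,0.2,0,1]
    - [0,0,0.5,0,1]
    - [0,0,1,0,1]

```text
time: 31.95
tool_pos: [0.5181, 0.3832, 0.1903]
tool_rot: [3.14, 0.006, 0.31]
contact_force: [0.9, -0.8, -0.1]
opening: 0.0725
grip_force: 0.0
```

Call:
jog_arm:
  plan:
    - [0,0,0.3,0,1]
    - [0,-0.5,0.3,0,1]
    - [0,-1,0.3,0,1]

```text
time: 32.25
tool_pos: [0.5193, 0.3039, 0.2169]
tool_rot: [-3.142, -0.002, 0.312]
contact_force: [0.9, -0.3, -0.8]
opening: 0.0912
grip_force: 0.0
```

Call:
jog_arm:
  plan:
    - [0,-0.5,0,0,1]
    - [0,-1,0,0,1]

```text
time: 32.45
tool_pos: [0.519, 0.2226, 0.2162]
tool_rot: [3.141, -0.0, 0.31]
contact_force: [1.1, 0.1, 0.9]
opening: 0.0912
grip_force: 0.0
```

Call:
jog_arm:
  plan:
    - [0,-0.5,0,0,1]
    - [0,-1,0,0,1]

```text
time: 32.65
tool_pos: [0.5191, 0.1425, 0.2163]
tool_rot: [3.141, -0.0, 0.31]
contact_force: [0.5, -0.9, -0.2]
opening: 0.0919
grip_force: 0.0
```

Call:
jog_arm:
  plan:
    - [0,-0.5,0,0,1]
    - [0,-0.8,0,0,1]
    - [0,-0.8,0,0,1]
    - [0,-0.8,0,0,1]

```text
time: 33.05
tool_pos: [0.5194, 0.08, 0.2163]
tool_rot: [-3.141, -0.0, 0.308]
contact_force: [-0.1, -0.4, 0.6]
opening: 0.0919
grip_force: 0.0
```

```bash
python3 - <<'E'
from h import *
from cell import cams,readout
s=readout.observe();print(s['time'],s['tool_pos'],s['contact_force'])
a=cams.read_camera('top');b=cams.read_camera('scene')
cv2.imwrite('pics/f.png',np.hstack([cv2.resize(a[120:280,80:420],None,fx=1.18,fy=1.18),]))
B=cv2.resize(b[110:290,100:440],None,fx=2.2,fy=2.2);cv2.imwrite('pics/fs.png',B)
ct,cs=cams.calibration('top'),cams.calibration('scene')
for im,c,n in((a,ct,'top'),(b,cs,'scene')):
    for col,z in(('gold',(.0745,.09,.1125)),('red',(.09,)),('green',(.06,)),('blue',(.03,))):
        for x in blobs(im,col,60):
            q=[ray(c,x[0],k)[:2].round(4).tolist() for k in z]
            if -.2<q[0][1]<.45 and .3<q[0][0]<.6:print(n,col,x[0].round(1),x[1],x[2],q)
E
```

```text
33.05 [0.51935964 0.07995027 0.21632059] [-0.1049157  -0.3515078   0.61929745]
top gold [167.9 241.9] 357.0 (23, 21) [[0.3818, 0.2773], [0.3827, 0.2742], [0.384, 0.2696]]
top gold [305.5 211.4] 172.0 (16, 16) [[0.4621, -0.1008], [0.462, -0.0994], [0.4618, -0.0974]]
top gold [127.9 193.4] 591.5 (31, 25) [[0.5158, 0.3879], [0.515, 0.3834], [0.514, 0.3769]]
top red [304.5 212.3] 443.5 (24, 24) [[0.4596, -0.0965]]
top green [171.5 240.9] 547.5 (26, 29) [[0.3839, 0.2702]]
top blue [136.9 195.2] 453.0 (22, 30) [[0.5127, 0.3749]]
scene gold [405.9 226.7] 1210.0 (36, 47) [[0.5145, 0.3831], [0.5363, 0.3829], [0.5681, 0.3827]]
scene gold [370.  183.7] 514.0 (23, 29) [[0.3594, 0.268], [0.3855, 0.271], [0.4234, 0.2754]]
scene gold [232.6 161.7] 224.0 (14, 20) [[0.4068, -0.1314], [0.4316, -0.1174], [0.4676, -0.0971]]
scene red [233.8 168.7] 155.0 (22, 10) [[0.4667, -0.0947]]
scene green [368.3 195.1] 244.5 (28, 13) [[0.3948, 0.2731]]
scene blue [402.2 244.9] 491.5 (37, 21) [[0.5275, 0.3852]]
```

View pics/fs.png

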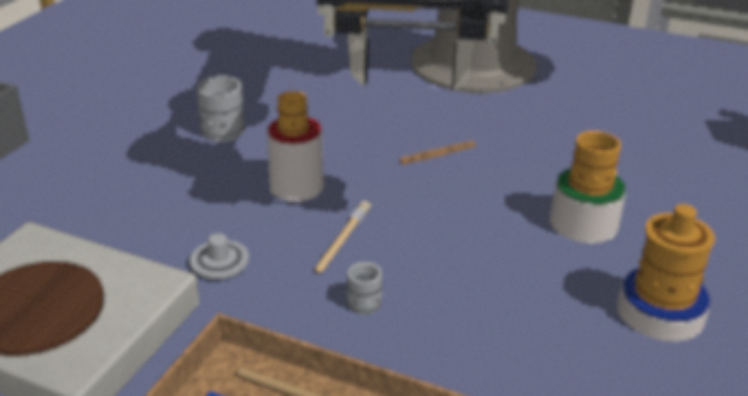

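View pics/f.png

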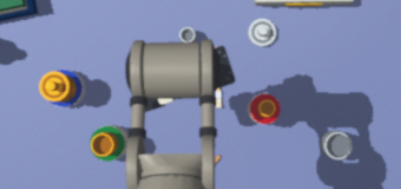

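The pictures show all three cups upright and centred on their pads: small on red (293,115 in the crop), medium on green (596,160) and large on blue (675,260). The lid sits level on the large cup, and the silver pieces have not moved.

```bash
python3 -c "
from cell import ticket
print(ticket.hand_in())"
```

```text
the job is handed in; nothing more can be done
None
```

The job is handed in at about 33 s of the 112 s allowed: the final pictures showed all three gilt cups upright and centred on their stands, the gilt lid seated on the large cup and the silver pieces unmoved, but the hand-in returned no verdict.

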